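# Shut and latch the adhesive cabinet

### The arm

A 6-joint arm with a two-finger parallel gripper is mounted at the origin on the work surface. World frame = base frame: x ahead of the robot, y to its left, z up, the work surface at z = 0. Lengths are in m, angles in rad, forces in N, time in s.
With the tool pointing down it reaches from about 0.325 to 0.775 m from the base axis. Payload 5.5 kg.
Tool frame: the origin (TCP) lies midway between the tips of the shut fingers; the grasp point (between the pads) lies 19 mm behind it (tcp_to_grasp is the distance from the TCP to the grasp point, in m); z points along the fingers, x is the direction in which the jaws open and shut, and the axes are right-handed (so a half turn about z gives the same grasp; the last joint's range is limited). The gripper opens to 85 mm and grips with 20 to 120 N. Pads are 22 mm wide; open, the fingers measure 114 mm over their backs; the gripper's body (76 mm by 85 mm) begins 54 mm behind the grasp point. The pads swing forward as they close: fully open they stand 13 mm farther back than shut.
Start: joints at [1.258, 0.091, 1.231, -0, 1.82, -0.057], TCP at [0.152, 0.58, 0.231] pointing down, gripper open.
Joint ranges: [-2.87, 2.87], [-0.86, 2.18], [0.17, 2.46], [-1.51, 4.65], [0.06, 2.69], [-2.65, 2.65]. Speed limits (rad/s): [2.57, 2.57, 3.01, 3.14, 3.14, 3.14].

### API

Orientations are given as a unit quaternion [w, x, y, z].
In Python, from workcell import * gives the robot as it stands.
- The arm moves only by the tool apply_moves, never from a script. Its argument "motion" is a list of rows, each a list of 7 numbers: the shift along the tool's x, y, z in cm, then the turn, a rotation vector about the tool's x, y, z in rad, then the closure, from 0 (fully open) to 1 (shut). In form: [[dx, dy, dz, rx, ry, rz, jaw], ...]. A call has 1 to 20 rows; each row shifts and turns the pose as measured when the row begins, along the tool's axes as they then stand; what a row does not reach is not made up. A row lasts 1/12 s, in which the tool goes at most 41.7 mm and 7.16 degrees, less where a joint would pass 70% of its speed; a pose out of reach is approached as far as the arm can. A call is refused whole if a number of a shift passes 4.17 or a number of a turn 0.125, either way. A call with a gripper value outside its range is refused whole. The fingers move at their own pace and stop on an object; "grip_force" is the grip in N (left out, the last holds). Time passes only in rows, so rows that do not move let the fingers close. It gives the time, the measured TCP pose, the force and the opening at its end, in the units of the state.
- sense(): the state, without advancing time (a new reading comes with each control period).
- grab_frame(name): name is "side" or "top"; returns a dict with "img" (400x640x3 uint8, blue, green, red), "camera_matrix" (3x3 intrinsics, pixels), "origin" and "orientation" of the camera in the world. Camera axes: x right, y down, z forward; pixel columns grow to the right and rows downward; lengths in m; the calibration is good to about 2 mm. A picture is of the moment at which its call begins. There is no depth.
- close_job(): hands the job in, once; it reports no verdict.
The state is a dict: "time": time; "qpos": joint angles; "qd": joint speeds; "effort": joint torques, N m; "eef_pos": TCP position; "tcp_rot": TCP orientation; "contact_force": force on the tool from outside, world axes, zero at the start; "torque": the same for the moment, N m; "grip_width": opening from 0.0 (shut) to 1.0 (fully open).
Only numpy, scipy, OpenCV 4.12 (cv2) and the standard library are available. Lean on these libraries where they do the work, as an engineer would, in place of code of your own. Each camera call takes 0.05 s, during which the arm holds its last target. There are 200 camera calls.

### The job

Shut up the yellow adhesive cabinet on the shoe bench: swing the rebated leaf (the one with the stepped edge and black seal) fully home first, then the flanged leaf with the handle last, so that its flange laps into the step, slamming neither. Then turn the black handle from level to straight down to latch the leaves. Leave everything on the bench, in the cabinet and on it standing where it is.

Things in the scene. Friction and masses are not known exactly. Their poses are not given: they have to be found in the camera images.
- cabinet: Yellow steel bench cabinet, fixed: 320 wide, 200 deep, roof 325 above the bench. Origin: centre of its footprint at bench level; -x points out of the front, +y to the rebated leaf's side, z up. The 18 thick leaves, 22 to 318 above the bench, lie over its front plane x = -100; vertical hinge axes at (-100, 160) rebated, (-100, -160) flanged; shut, each stops with its back face on that plane.
- rebated (a joint): Opening of the rebated leaf, rad: 0 = fully home, grows as its free edge swings out (to 1.75). No handle. Full thickness to 143 from the hinge axis, then a stepped-back tongue 10 thick with a black seal, to 160. Stays where left; a push of 1 to 2 N at 120 from the hinge moves it. With the flanged leaf shut first, its tongue strikes the flange and it stands about 0.12 rad open.
- rebated_hinge (a point): Top end of the rebated leaf's hinge axis, 318 above the bench. Axes turn with the leaf: -x out of its outer face, -y from hinge to free edge, z up.
- rebated_edge (a point): Upper corner of the rebated leaf's outer face where the step begins: 143 from the hinge along the leaf, 18 out from the axis, 318 above the bench.
- flanged (a joint): Opening of the flanged leaf (with the black handle), rad: 0 = fully home, grows as its free edge swings out (to 1.75). Full thickness to 158 from the hinge axis, then a flange 5 thick, flush with the outer face, to 175; shut last, it lies in the other leaf's step, faces flush. Moves as easily as the other leaf. Cannot shut with the handle turned down: bolts strike the cabinet's lips.
- flanged_hinge (a point): Top end of the flanged leaf's hinge axis, 318 above the bench. Axes turn with the leaf: -x out of its outer face, +y from hinge to free edge, z up.
- flanged_edge (a point): Upper corner of the flanged leaf's outer face at the flange's tip: 175 from the hinge along the leaf, 18 out from the axis, 318 above the bench.
- handle (a joint): Angle of the L-handle on the flanged leaf, rad: 0 = level, its arm pointing from the spindle towards that leaf's hinge; 1.571 = straight down, latched (its stop). Pressing the arm's end down, then on towards the leaf's free edge, turns it: about 3 N. It stays where it is left. It drives two shoot bolts behind the cabinet's lips.
- handle_spindle (a point): On the handle's turning axis, in the middle plane of its arm: 134 from the leaf's hinge, 24 out from the leaf's outer face, 200 above the bench. The arm is a black bar 18 high when level, 14 thick, ending 89 from here in a knob 22 square (from 67 on).
- handle_tip (a point): On the handle arm's centre line, 78 from the spindle, in the middle of its end knob.
- cement_tin: Steel tin with a red band, 80 across, 95 high, standing inside on the cabinet floor. Origin: centre of its underside.
- primer_bottle: Amber bottle with a red cap, 56 across, 125 high, standing inside on the cabinet floor. Origin: centre of its underside.
- wax_tin: Brass-coloured flat tin, 72 across, 30 high, on the rear of the cabinet roof. Origin: centre of its underside.
- shoe: Brown shoe on the bench, 285 long, 110 high. Origin: middle of its sole; x to the toe.
- last: Green shoe last on the bench, 250 long, 120 high. Origin: middle of its underside; x to the toe.
- tack_pot: Small aluminium pot, 84 across, 50 high, on the bench. Origin: centre of its underside.
- glue_brush: Flat brush with a wooden handle lying on the bench, 170 long. Origin: on the bench under its middle; x to the bristles.

How it is judged:
On the way, in this order (a step that is already met when the one before it is completed fails the run):
1. the rebated leaf is fully home while the flanged leaf still stands open (value of joint rebated below 0.05 rad and value of joint flanged above 0.25 rad), for 0.2 s.
2. the flanged leaf is fully home over it, the leaves lapped (value of joint each of rebated, flanged below 0.03 rad), for 0.2 s.
At the end, for the whole second after the job is handed in: Both leaves are fully home (each within 0.03 rad of shut, about 5 mm at the edge), the flange lapping the rebated edge, and the handle is turned down (past 1.4 of its 1.57 rad) (all of step 2 and value of joint handle above 1.4 rad); the robot touches nothing.
It fails at once if a leaf is slammed: swung in its last 0.12 rad faster than 2 rad/s ((value of joint rebated below 0.12 rad and velocity of joint rebated below -2 rad/s) or (value of joint flanged below 0.12 rad and velocity of joint flanged below -2 rad/s)).
It fails at once if something on the bench, in the cabinet or on its roof is moved by more than 30 mm (distance of any of cement_tin, primer_bottle, wax_tin, shoe, last, tack_pot, glue_brush from where it was at the start of the episode above 0.03 m).
It fails at once if a tin, the bottle or the pot is knocked over (angle between any of cement_tin, primer_bottle, wax_tin, tack_pot's own z axis and vertical above 0.6 rad).
It also fails if it takes over 58 s, if anything falls off the work surface, if the arm or the gripper's body presses on something with over 40 N, if the wrist force passes 120 N, or if a joint passes its speed limit or range.

## Working session

There is one attempt and no reset: what is moved stays moved. The work goes in short steps, Python scripts to look and compute and a tool call to move; the robot and the scene stay as the last step left them, time stands still between calls to the robot, and variables do not carry over. Pictures are saved under pics/ and viewed, about 8 in all and at most 12, crops included, and the job is handed in when it is done.

Besides the shell and the picture viewer there is one more tool, called after ">>>" as name(argument=value, ...), one argument or row to a line, values as JSON. apply_moves: Moves the arm, as the interface text tells. Its arguments: {"type":"object","properties":{"motion":{"type":"array","items":{"type":"array","items":{"type":"number"}}},"grip_force":{"type":"number"}},"required":["motion"]}

```bash
mkdir -p pics
python3 - <<'E'
from workcell import *
import cv2
for n in("side","top"):
    f=grab_frame(n); cv2.imwrite(f"pics/{n}0.png",f["img"]); print(n,f["camera_matrix"],f["origin"],f["orientation"])
s=sense(); print(s)
E
```

```text
side [[400.39775457   0.         317.0455231 ]
 [  0.         400.39775457 203.36932307]
 [  0.           0.           1.        ]] [0.28902755 0.17622321 1.19410441] [ 0.07521327 -0.48056377  0.86431927 -0.1278813 ]
top [[505.24198368   0.         325.94641362]
 [  0.         505.24198368 198.22695539]
 [  0.           0.           1.        ]] [0.42876782 0.02154199 1.6755106 ] [-0.03509456  0.71067577 -0.70203491  0.02924573]
{'time': 0.1, 'qpos': array([ 1.25830173e+00,  9.17845300e-02,  1.23177314e+00, -1.81158985e-05,
        1.81979793e+00, -5.66898130e-02]), 'qd': array([-0.00049027,  0.00035144, -0.00383279, -0.00017673, -0.00114717,
       -0.00126314]), 'effort': array([ 2.24936186e-03, -4.60219395e+01, -4.19217718e+01, -3.93131756e-05,
        1.06177959e-02,  4.38385541e-06]), 'eef_pos': array([0.15173773, 0.58023313, 0.23025903]), 'tcp_rot': array([ 5.05546600e-04,  7.91526190e-01,  6.11134611e-01, -7.22146577e-04]), 'contact_force': array([-0.5288882 , -0.20589512,  0.39999152]), 'torque': array([-0.02986441, -0.01073666, -0.03399618]), 'grip_width': 1.0011732401935478}
```

View pics/side0.png

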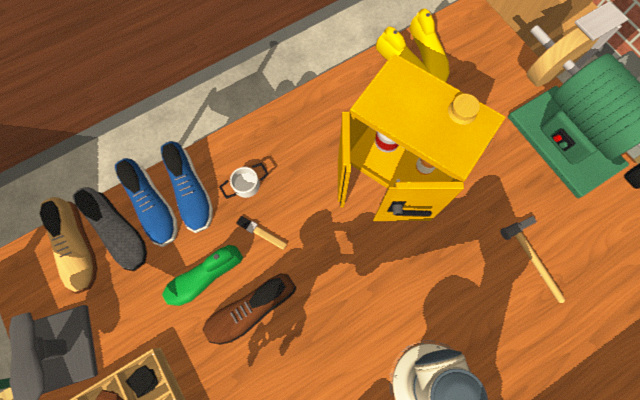

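View pics/top0.png

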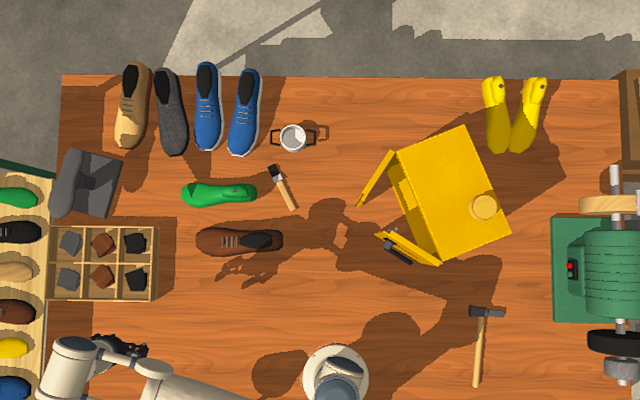

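The top view shows the roof corners at about (465,126), (511,232), (442,263) and (397,152). The rebated leaf runs to about (358,206) and the flanged leaf, with the handle, to about (376,232). I'll enlarge both views for better readings.

```bash
python3 - <<'E'
import cv2
a=cv2.imread("pics/top0.png")[115:275,345:520]; cv2.imwrite("pics/c1.png",cv2.resize(a,None,fx=3.7,fy=3.7,interpolation=cv2.INTER_CUBIC))
a=cv2.imread("pics/side0.png")[50:230,330:510]; cv2.imwrite("pics/c2.png",cv2.resize(a,None,fx=3.3,fy=3.3,interpolation=cv2.INTER_CUBIC))
E
cat > h.py <<'E'
import numpy as np
from scipy.spatial.transform import Rotation as R
CAM={"side":(400.39775457,317.0455231,203.36932307,[0.28902755,0.17622321,1.19410441],[0.07521327,-0.48056377,0.86431927,-0.1278813]),
"top":(505.24198368,325.94641362,198.22695539,[0.42876782,0.02154199,1.6755106],[-0.03509456,0.71067577,-0.70203491,0.02924573])}
def rot(q): return R.from_quat(np.r_[q[1:],q[0]])
def pz(cam,u,v,z):
    f,cx,cy,o,q=CAM[cam]; d=rot(q).apply([(u-cx)/f,(v-cy)/f,1]); return np.array(o)+d*(z-o[2])/d[2]
def proj(cam,p):
    f,cx,cy,o,q=CAM[cam]; c=rot(q).inv().apply(np.atleast_2d(p)-o); return c[:,:2]/c[:,2:]*f+[cx,cy]
E
python3 - <<'E'
from h import *
for p in [(465,126),(511,232),(442,263),(397,152)]: print(pz("top",*p,.325))
for p in [(358,206),(376,232)]: print(pz("top",*p,.318))
print(pz("top",336,376,0.3))
E
```

```text
[ 0.75326403 -0.34137701  0.325     ]
[ 0.46759908 -0.45993382  0.325     ]
[ 0.38336833 -0.27601972  0.325     ]
[ 0.67975084 -0.15702953  0.325     ]
[ 0.53261315 -0.05301798  0.318     ]
[ 0.46332837 -0.10170317  0.318     ]
[0.08183193 0.00114915 0.3       ]
```

View pics/c1.png

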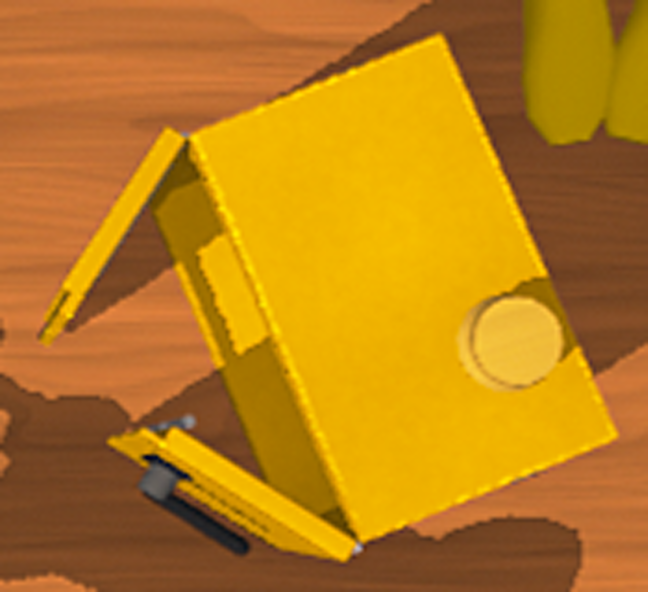

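View pics/c2.png

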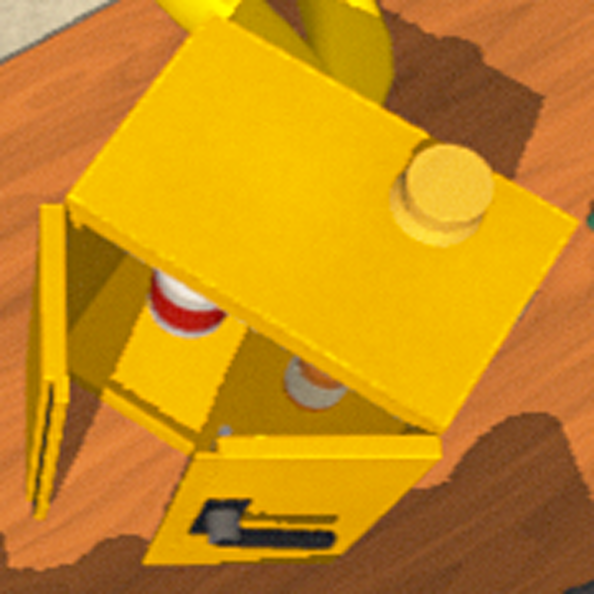

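```bash
cat >> h.py <<'E'
def cabT(P,p):  # cabinet->world
    x,y,a=P[:3]; p=np.atleast_2d(p); c,s=np.cos(a),np.sin(a)
    return np.c_[x+c*p[:,0]-s*p[:,1], y+s*p[:,0]+c*p[:,1], p[:,2]]
def reb(t,along,out,z): return [-.1-np.sin(t)*along-np.cos(t)*out, .16-np.cos(t)*along+np.sin(t)*out, z]
def fla(t,along,out,z): return [-.1-np.sin(t)*along-np.cos(t)*out, -.16+np.cos(t)*along-np.sin(t)*out, z]
E
python3 - <<'E'
from h import *
from scipy.optimize import least_squares
T=lambda X,Y:((X+.5)/3.7-.5+345,(Y+.5)/3.7-.5+115)
S=lambda X,Y:((X+.5)/3.3-.5+330,(Y+.5)/3.3-.5+50)
obs=[]
for c,f,L in (("top",T,[(442,35),(617,437),(360,543),(190,136)]),("side",S,[(215,18),(577,218),(443,432),(68,200)])):
    for p,q in zip(L,[(.1,.16),(.1,-.16),(-.1,-.16),(-.1,.16)]): obs.append((c,f(*p),lambda P,q=q:[*q,.325]))
for c,p,g in [("top",T(45,342),lambda P:reb(P[3],.16,.004,.318)),("top",T(167,128),lambda P:reb(P[3],0,.018,.318)),
 ("top",T(110,440),lambda P:fla(P[4],.175,.018,.318)),("top",T(345,560),lambda P:fla(P[4],0,.018,.318)),
 ("side",S(143,563),lambda P:fla(P[4],.175,.018,.022)),("side",S(196,457),lambda P:fla(P[4],.175,.018,.318)),
 ("side",S(41,205),lambda P:reb(P[3],0,.018,.318)),("side",S(38,517),lambda P:reb(P[3],.16,.005,.022))]: obs.append((c,p,g))
res=lambda P:np.ravel([proj(c,cabT(P,g(P)))[0]-p for c,p,g in obs])
r=least_squares(res,[.57,-.31,-1.19,.9,.5],loss="soft_l1"); P=r.x
print(P.round(4)); print(res(P).reshape(-1,2).round(1).tolist())
def show(n,p): print(n,cabT(P,p)[0].round(4))
show("reb hinge",reb(0,0,0,.318)); show("reb tip",reb(P[3],.16,.018,.318)); show("fl hinge",fla(0,0,0,.318)); show("fl tip",fla(P[4],.175,.018,.318))
show("reb face120 now",reb(P[3],.12,.018,.27)); show("reb face120 shut",reb(0,.12,.018,.27))
show("fl face120 shut",fla(0,.12,.018,.27));show("fl spindle shut",fla(0,.134,.042,.2));show("knob shut",fla(0,.056,.042,.2))
for n,p in [("brush",(283,188)),("shoe",(240,240)),("pot",(293,138)),("wax",(484,208))]: print(n,pz("top",*p,.03).round(3))
E
```

```text
[ 0.5722 -0.3069 -1.1706  0.9766  0.6138]
[[-0.9, -0.0], [0.2, 0.7], [0.5, 0.7], [-0.7, 0.3], [-1.7, -2.1], [0.8, 1.3], [0.9, -0.1], [-0.8, -0.5], [4.5, -6.9], [-0.3, -0.7], [8.1, -1.4], [0.4, 1.7], [-0.4, 0.8], [-0.4, 0.8], [-0.1, -0.7], [-0.2, 1.3]]
reb hinge [ 0.6806 -0.1525  0.318 ]
reb tip [ 0.5562 -0.0502  0.318 ]
fl hinge [ 0.3859 -0.2771  0.318 ]
fl tip [ 0.4631 -0.1191  0.318 ]
reb face120 now [ 0.5898 -0.072   0.27  ]
reb face120 shut [ 0.5631 -0.1826  0.27  ]
fl face120 shut [ 0.4894 -0.2138  0.27  ]
fl spindle shut [ 0.4929 -0.1862  0.2   ]
knob shut [ 0.4211 -0.2166  0.2   ]
brush [0.611 0.177 0.03 ]
shoe [0.439 0.314 0.03 ]
pot [0.778 0.148 0.03 ]
wax [ 0.553 -0.479  0.03 ]
```

Run:
```python
from h import *
import cv2
P0=[.5722,-.3069,-1.1706]
out=[]
for c,(x0,y0) in (("top",(345,115)),("side",(330,100))):
    im=cv2.resize(cv2.imread(f"pics/{c}0.png")[y0:y0+150,x0:x0+130],None,fx=3,fy=3,interpolation=cv2.INTER_CUBIC)
    im=cv2.resize(im,(390,450))
    def poly(g,t,col,prof):
        for z in(.318,.022):
            q=proj(c,cabT(P0,[g(t,a,o,z) for a,o in prof])); q=((q+.5-[x0,y0])*3-.5).astype(int)
            cv2.polylines(im,[q],True,col,1)
    rp=[(0,0),(0,.018),(.143,.018),(.143,.010),(.16,.010),(.16,0)]
    fp=[(0,0),(0,.018),(.175,.018),(.175,.013),(.158,.013),(.158,0)]
    poly(reb,.9766,(255,0,0),rp); poly(fla,.6138,(255,0,255),fp)
    out.append(im)
cv2.imwrite("pics/ov.png",np.hstack(out))
```

```text
(no output)
```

View pics/ov.png

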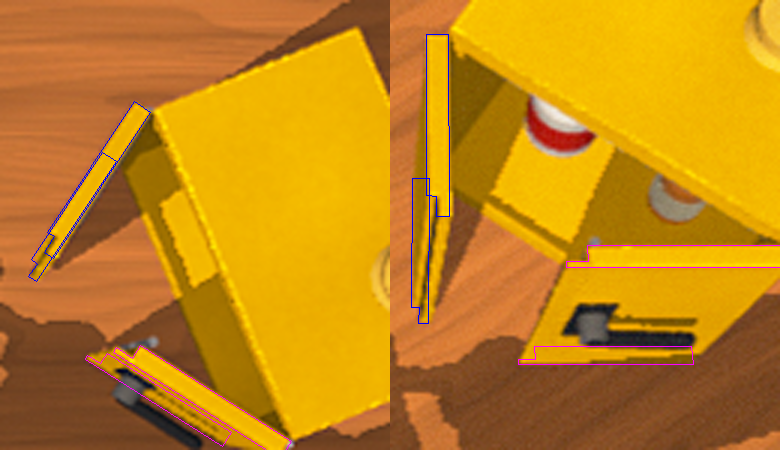

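The overlay fits well: rebated is about 0.98 rad open and flanged about 0.61 rad. I'll lift, turn the tool and shut the fingers.

>>> apply_moves(
  motion=[
    [0,0,-0.5,0,0,0.12,1],
    [0,0,-0.5,0,0,0.12,1],
    [0,0,-0.5,0,0,0.12,1],
    [0,0,-0.5,0,0,0.12,1],
    [0,0,-0.5,0,0,0.12,1],
    [0,0,-0.5,0,0,0.12,1],
    [0,0,-0.5,0,0,0.12,1],
    [0,0,-0.5,0,0,0.08,1],
  ],
)

```text
time: 0.77
eef_pos: [0.1512, 0.5787, 0.2643]
tcp_rot: [0.007, 0.984, 0.178, -0.004]
contact_force: [-0.5, 1.1, -0.7]
grip_width: -0.001
```

```bash
cat >> h.py <<'E'
P0=[.5722,-.3069,-1.1706]
HX,HY=.0145,.011
from workcell import sense
def to(target,pr=True):  # remaining shift in tool axes, cm
    s=sense(); Rm=rot(s["tcp_rot"]); d=Rm.inv().apply(np.array(target)-s["eef_pos"])*100
    if pr: print("tgt",np.round(target,3),"cm:",d.round(2))
    return d
def xdir():
    return rot(sense()["tcp_rot"]).as_matrix()
def push(g,t,d,z,gap=0):  # TCP for vertical tool touching leaf at angle t
    M=xdir(); n=cabT([0,0,P0[2]],np.array(g(t,0,1,0))-np.array(g(t,0,0,0)))[0]; n[2]=0
    h=HX*abs(n@M[:,0])+HY*abs(n@M[:,1])
    p=cabT(P0,g(t,d,.018,z))[0]; return p+n*(h+gap)
def st():
    s=sense(); print("t",round(s["time"],2),"pos",s["eef_pos"].round(4),"q",s["qpos"].round(3),"F",s["contact_force"].round(1),"grip",round(s["grip_width"],2)); print("x",xdir()[:,0].round(3),"z",xdir()[:,2].round(3))
E
python3 - <<'E'
from h import *
st(); to(push(reb,.977,.10,.27,.03))
E
```

```text
t 0.77 pos [0.1512 0.5787 0.2643] q [1.258 0.11  1.153 0.    1.895 0.9  ] F [-0.5  1.1 -0.7] grip -0.0
x [ 0.937  0.35  -0.009] z [-0.005 -0.014 -1.   ]
tgt [ 0.633 -0.042  0.27 ] cm: [23.33 75.06  0.09]
```

>>> apply_moves(
  motion=[
    [1.2,3.8,0,0,0,0,1],
    [1.2,3.8,0,0,0,0,1],
    [1.2,3.8,0,0,0,0,1],
    [1.2,3.8,0,0,0,0,1],
    [1.2,3.8,0,0,0,0,1],
    [1.2,3.8,0,0,0,0,1],
    [1.2,3.8,0,0,0,0,1],
    [1.2,3.8,0,0,0,0,1],
    [1.2,3.8,0,0,0,0,1],
    [1.2,3.8,0,0,0,0,1],
    [1.2,3.8,0,0,0,0,1],
    [1.2,3.8,0,0,0,0,1],
    [1.2,3.8,0,0,0,0,1],
    [1.2,3.8,0,0,0,0,1],
    [1.2,3.8,0,0,0,0,1],
  ],
)

```text
time: 2.02
eef_pos: [0.5266, 0.0913, 0.2602]
tcp_rot: [0.01, 0.983, 0.183, -0.009]
contact_force: [0.9, 0.9, 0.9]
grip_width: -0.001
```

Run:
```python
from h import *
st(); to(push(reb,.977,.10,.27,.03))
a=push(reb,.977,.1,.27)
M=xdir()
prev=None
for t in [.977,.8,.6,.4,.2,.0]:
    p=push(reb,t,.1,.27); print(t,p.round(3), None if prev is None else (M.T@(p-prev)*100).round(2)); prev=p
```

```text
t 2.02 pos [0.5266 0.0913 0.2602] q [ 0.121 -0.061  1.334 -0.021  1.886 -0.253] F [0.9 0.9 0.9] grip -0.0
x [ 0.933  0.359 -0.021] z [-0.014 -0.022 -1.   ]
tgt [ 0.633 -0.042  0.27 ] cm: [ 5.09 16.32 -0.83]
0.977 [ 0.617 -0.068  0.27 ] None
0.8 [ 0.602 -0.08   0.27 ] [-1.77  0.69  0.05]
0.6 [ 0.59  -0.098  0.27 ] [-1.85  1.2   0.06]
0.4 [ 0.581 -0.119  0.27 ] [-1.58  1.62  0.06]
0.2 [ 0.576 -0.142  0.27 ] [-1.21  1.97  0.06]
0.0 [ 0.577 -0.164  0.27 ] [-0.75  2.13  0.05]
```

>>> apply_moves(
  motion=[
    [1.0,3.2,-0.2,0,0,0,1],
    [1.0,3.2,-0.2,0,0,0,1],
    [1.0,3.2,-0.2,0,0,0,1],
    [1.0,3.2,-0.2,0,0,0,1],
    [1.0,3.2,-0.2,0,0,0,1],
    [0,0,0,0,0,0,1],
  ],
)

```text
time: 2.52
eef_pos: [0.6365, -0.055, 0.2646]
tcp_rot: [0.01, 0.984, 0.179, -0.013]
contact_force: [1.3, 0.1, -0.7]
grip_width: 0.002
```

Run:
```python
from h import *
st(); to(push(reb,.977,.10,.27,.03)); to(push(reb,.977,.10,.27)); to(push(reb,.6,.10,.27))
```

```text
t 2.52 pos [ 0.6365 -0.055   0.2646] q [-0.125  0.229  1.019 -0.028  1.913 -0.494] F [ 1.3  0.1 -0.7] grip 0.0
x [ 0.936  0.351 -0.03 ] z [-0.023 -0.024 -0.999]
tgt [ 0.633 -0.042  0.27 ] cm: [ 0.09 -1.3  -0.56]
tgt [ 0.617 -0.068  0.27 ] cm: [-2.32  0.48 -0.46]
tgt [ 0.59  -0.098  0.27 ] cm: [-5.93  2.41 -0.33]
```

>>> apply_moves(
  motion=[
    [-0.8,0.2,-0.2,0,0,0,1],
    [-0.8,0.2,-0.2,0,0,0,1],
    [-0.7,0.2,-0.1,0,0,0,1],
    [-0.5,0.2,0,0,0,0,1],
    [-0.5,0.2,0,0,0,0,1],
    [-0.5,0.2,0,0,0,0,1],
    [-0.5,0.2,0,0,0,0,1],
    [-0.5,0.3,0,0,0,0,1],
    [-0.5,0.3,0,0,0,0,1],
    [-0.4,0.3,0,0,0,0,1],
    [-0.4,0.4,0,0,0,0,1],
    [-0.4,0.4,0,0,0,0,1],
  ],
)

```text
time: 3.52
eef_pos: [0.5798, -0.1072, 0.2736]
tcp_rot: [0.009, 0.983, 0.181, -0.013]
contact_force: [1.6, 1.0, 1.8]
grip_width: 0.001
```

Run:
```python
from h import *
st(); [to(push(reb,t,.10,.27)) for t in (.6,.4,.2,0)]
```

```text
t 3.52 pos [ 0.5798 -0.1072  0.2736] q [-0.226  0.092  1.155 -0.028  1.911 -0.599] F [1.6 1.  1.8] grip 0.0
x [ 0.934  0.356 -0.028] z [-0.021 -0.022 -1.   ]
tgt [ 0.59  -0.098  0.27 ] cm: [ 1.23 -0.5   0.32]
tgt [ 0.581 -0.119  0.27 ] cm: [-0.34  1.13  0.38]
tgt [ 0.576 -0.142  0.27 ] cm: [-1.54  3.1   0.44]
tgt [ 0.577 -0.164  0.27 ] cm: [-2.29  5.22  0.49]
```

>>> apply_moves(
  motion=[
    [-0.3,0.4,0.1,0,0,0,1],
    [-0.3,0.4,0.1,0,0,0,1],
    [-0.3,0.4,0.1,0,0,0,1],
    [-0.2,0.4,0.1,0,0,0,1],
    [-0.2,0.4,0,0,0,0,1],
    [-0.2,0.4,0,0,0,0,1],
    [-0.2,0.4,0,0,0,0,1],
    [-0.2,0.4,0,0,0,0,1],
    [-0.1,0.4,0,0,0,0,1],
    [-0.1,0.4,0,0,0,0,1],
    [-0.1,0.3,0,0,0,0,1],
    [-0.1,0.3,0,0,0,0,1],
  ],
)

```text
time: 4.52
eef_pos: [0.5736, -0.165, 0.2715]
tcp_rot: [0.009, 0.983, 0.181, -0.012]
contact_force: [-1.1, 6.6, 1.7]
grip_width: -0.003
```

Run:
```python
from h import *
st(); [to(push(reb,t,.10,.27)) for t in (.1,0)]
```

```text
t 4.52 pos [ 0.5736 -0.165   0.2715] q [-0.322  0.109  1.141 -0.029  1.905 -0.694] F [-1.1  6.6  1.7] grip -0.0
x [ 0.934  0.355 -0.028] z [-0.021 -0.021 -1.   ]
tgt [ 0.576 -0.153  0.27 ] cm: [ 0.66 -0.98  0.12]
tgt [ 0.577 -0.164  0.27 ] cm: [0.35 0.05 0.14]
```

>>> apply_moves(
  motion=[
    [0,0.3,0,0,0,0,1],
    [0,0.2,0,0,0,0,1],
    [0,0.1,0,0,0,0,1],
    [0,-1,0,0,0,0,1],
    [0,-3,0,0,0,0,1],
    [0,-4,0,0,0,0,1],
    [0,-4,0,0,0,0,1],
    [0,-2,0,0,0,0,1],
    [0,0,0,0,0,0,1],
  ],
)

```text
time: 5.27
eef_pos: [0.5197, -0.0308, 0.2688]
tcp_rot: [0.002, 0.983, 0.181, -0.017]
contact_force: [-1.0, -0.5, 0.5]
grip_width: 0.005
```

Run:
```python
from h import *
import cv2
st(); to(push(fla,.614,.11,.27,.06)); to(push(fla,.614,.11,.27))
M=xdir();prev=None
for t in [.614,.5,.4,.3,.2,.1,.0]:
    p=push(fla,t,.11,.27); print(t,p.round(3), None if prev is None else (M.T@(p-prev)*100).round(2)); prev=p
f=grab_frame("top") if 0 else None
from workcell import grab_frame
a=grab_frame("side")["img"][60:230,330:510]; cv2.imwrite("pics/s1.png",cv2.resize(a,None,fx=3,fy=3))
```

```text
t 5.27 pos [ 0.5197 -0.0308  0.2688] q [-0.116 -0.082  1.338 -0.014  1.917 -0.485] F [-1.  -0.5  0.5] grip 0.0
x [ 0.934  0.357 -0.034] z [-0.033 -0.009 -0.999]
tgt [ 0.363 -0.133  0.27 ] cm: [-18.3    3.98   0.49]
tgt [ 0.414 -0.165  0.27 ] cm: [-14.67   8.76   0.35]
0.614 [ 0.414 -0.165  0.27 ] None
0.5 [ 0.427 -0.169  0.27 ] [ 1.07  0.87 -0.04]
0.4 [ 0.438 -0.174  0.27 ] [ 0.85  0.88 -0.03]
0.3 [ 0.449 -0.181  0.27 ] [ 0.76  0.98 -0.03]
0.2 [ 0.459 -0.189  0.27 ] [ 0.65  1.07 -0.03]
0.1 [ 0.468 -0.197  0.27 ] [ 0.53  1.14 -0.02]
0.0 [ 0.476 -0.207  0.27 ] [ 0.41  1.2  -0.02]
```

View pics/s1.png

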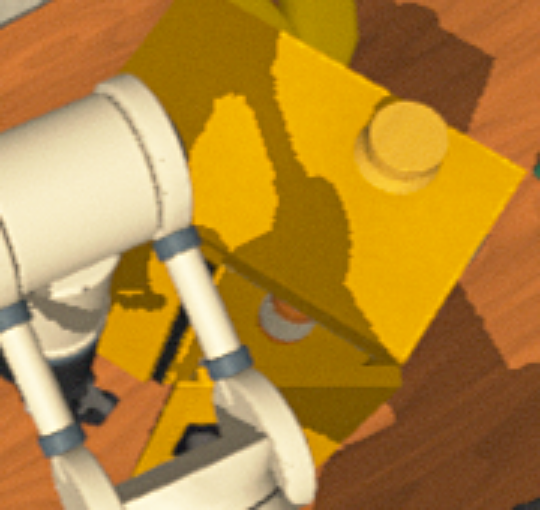

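The image shows the rebated leaf shut (black seal near (190,320)) and the flanged leaf still open. I'll go round to the flanged leaf's outer face.

>>> apply_moves(
  motion=[
    [-3.6,0,0,0,0,0,1],
    [-3.6,0,0,0,0,0,1],
    [-3.6,0,0,0,0,0,1],
    [-3.6,0.4,0,0,0,0,1],
    [-3.6,2,0,0,0,0,1],
    [0,1.5,0,0,0,0,1],
    [0,0,0,0,0,0,1],
  ],
)

```text
time: 5.9
eef_pos: [0.3617, -0.1399, 0.2698]
tcp_rot: [0.004, 0.983, 0.18, -0.022]
contact_force: [0.2, 0.0, -0.6]
grip_width: -0.001
```

Run:
```python
from h import *
st(); [to(push(fla,t,.11,.27)) for t in (.614,.4,.2,.1,0)]
```

```text
t 5.9 pos [ 0.3617 -0.1399  0.2698] q [-0.429 -0.436  1.63  -0.035  1.978 -0.805] F [ 0.2  0.  -0.6] grip -0.0
x [ 0.934  0.354 -0.044] z [-0.041 -0.016 -0.999]
tgt [ 0.414 -0.165  0.27 ] cm: [ 3.98  4.19 -0.2 ]
tgt [ 0.438 -0.174  0.27 ] cm: [ 5.91  5.94 -0.28]
tgt [ 0.459 -0.189  0.27 ] cm: [ 7.32  7.98 -0.34]
tgt [ 0.468 -0.197  0.27 ] cm: [ 7.86  9.12 -0.37]
tgt [ 0.476 -0.207  0.27 ] cm: [ 8.27 10.32 -0.38]
```

>>> apply_moves(
  motion=[
    [1,1.0,0,0,0,0,1],
    [1,1.0,0,0,0,0,1],
    [1,1,0,0,0,0,1],
    [0.7,0.7,0,0,0,0,1],
    [0.5,0.5,0,0,0,0,1],
    [0.5,0.5,0,0,0,0,1],
    [0.5,0.5,0,0,0,0,1],
    [0.4,0.5,0,0,0,0,1],
    [0.4,0.5,0,0,0,0,1],
    [0.3,0.5,0,0,0,0,1],
    [0.3,0.5,0,0,0,0,1],
    [0.3,0.4,0,0,0,0,1],
  ],
)

```text
time: 6.9
eef_pos: [0.4576, -0.1926, 0.267]
tcp_rot: [0.004, 0.984, 0.176, -0.023]
contact_force: [-1.0, 0.7, 0.0]
grip_width: -0.001
```

Run:
```python
from h import *
st(); [to(push(fla,t,.11,.27)) for t in (.2,.1,0)]
```

```text
t 6.9 pos [ 0.4576 -0.1926  0.267 ] q [-0.444 -0.145  1.4   -0.036  1.919 -0.809] F [-1.   0.7  0. ] grip -0.0
x [ 0.937  0.346 -0.047] z [-0.044 -0.017 -0.999]
tgt [ 0.458 -0.188  0.27 ] cm: [ 0.21 -0.36 -0.31]
tgt [ 0.468 -0.197  0.27 ] cm: [ 0.76  0.78 -0.34]
tgt [ 0.476 -0.207  0.27 ] cm: [ 1.18  1.98 -0.36]
```

>>> apply_moves(
  motion=[
    [0.2,0.3,0,0,0,0,1],
    [0.2,0.3,-0.1,0,0,0,1],
    [0.2,0.3,-0.1,0,0,0,1],
    [0.1,0.3,0,0,0,0,1],
    [0.1,0.3,0,0,0,0,1],
    [0.1,0.3,0,0,0,0,1],
    [0.1,0.3,0,0,0,0,1],
    [0,0.2,0,0,0,0,1],
  ],
)

```text
time: 7.57
eef_pos: [0.4725, -0.2053, 0.2686]
tcp_rot: [-0.005, 0.983, 0.18, -0.028]
contact_force: [-0.1, 9.5, -0.4]
grip_width: 0.0
```

Run:
```python
from h import *
st(); [to(push(fla,t,.11,.27)) for t in (.1,0)]
```

```text
t 7.57 pos [ 0.4725 -0.2053  0.2686] q [-0.459 -0.079  1.336 -0.028  1.935 -0.829] F [-0.1  9.5 -0.4] grip 0.0
x [ 0.934  0.353 -0.054] z [-0.057 -0.001 -0.998]
tgt [ 0.468 -0.197  0.27 ] cm: [-0.18 -0.93 -0.11]
tgt [ 0.476 -0.207  0.27 ] cm: [ 0.23  0.28 -0.16]
```

>>> apply_moves(
  motion=[
    [0,0.3,0,0,0,0,1],
    [0,0.3,0,0,0,0,1],
    [0,0.3,0,0,0,0,1],
    [0,0,0,0,0,0,1],
  ],
)

```text
time: 7.9
eef_pos: [0.472, -0.2039, 0.269]
tcp_rot: [-0.016, 0.982, 0.186, -0.032]
contact_force: [-0.7, 0.1, 0.6]
grip_width: 0.001
```

Run:
```python
from h import *
st(); [to(push(fla,t,.11,.27)) for t in (.1,0)]
```

```text
t 7.9 pos [ 0.472  -0.2039  0.269 ] q [-0.464 -0.064  1.322 -0.015  1.954 -0.844] F [-0.7  0.1  0.6] grip 0.0
x [ 0.929  0.366 -0.057] z [-0.069  0.019 -0.997]
tgt [ 0.468 -0.197  0.27 ] cm: [-0.17 -0.77 -0.06]
tgt [ 0.476 -0.207  0.27 ] cm: [ 0.22  0.44 -0.13]
```

>>> apply_moves(
  motion=[
    [-1,-3,0,0,0,0,1],
    [-1,-4,0,0,0,0,1],
    [-1,-4,0,-0.1,-0.06,0,1],
    [0,0,0,-0.12,0,0,1],
    [0,0,0,-0.12,0,0,1],
    [0,0,0,-0.12,0,0,1],
    [0,0,0,-0.12,0,0,1],
    [0,0,0,-0.12,0,0,1],
    [0,0,0,-0.12,0,0,1],
    [0,0,0,-0.12,0,0,1],
    [0,0,0,-0.12,0,0,1],
    [0,0,0,0,0,0,1],
  ],
)

```text
time: 8.9
eef_pos: [0.4056, -0.1146, 0.2794]
tcp_rot: [0.503, 0.843, 0.184, 0.051]
contact_force: [0.6, -0.1, -1.5]
grip_width: -0.004
```

Run:
```python
from h import *
st()
M=xdir(); print("y",M[:,1].round(3)); 
C=np.array([[np.cos(P0[2]),-np.sin(P0[2]),0],[np.sin(P0[2]),np.cos(P0[2]),0],[0,0,1]])
print("tool axes in cab (cols)",(C.T@M).round(2).tolist()); s=sense()["eef_pos"]; print("tcp in cab",C.T@(s-np.r_[P0[:2],0]))
import cv2
from workcell import grab_frame
a=grab_frame("top")["img"][115:275,330:520]; b=grab_frame("side")["img"][50:250,330:520]
cv2.imwrite("pics/s2.png",np.hstack([cv2.resize(a,(400,337)),cv2.resize(b[:160],(400,337))]))
```

```text
t 8.9 pos [ 0.4056 -0.1146  0.2794] q [ 0.396 -0.609  2.037 -1.071  1.709 -0.2  ] F [ 0.6 -0.1 -1.5] grip -0.0
x [ 0.927  0.362 -0.099] z [ 0.271 -0.829 -0.489]
y [ 0.26  -0.427  0.866]
tool axes in cab (cols) [[0.03, 0.49, 0.87], [0.99, 0.07, -0.07], [-0.1, 0.87, -0.49]]
tcp in cab [-0.24203298 -0.07856046  0.27940109]
```

View pics/s2.png

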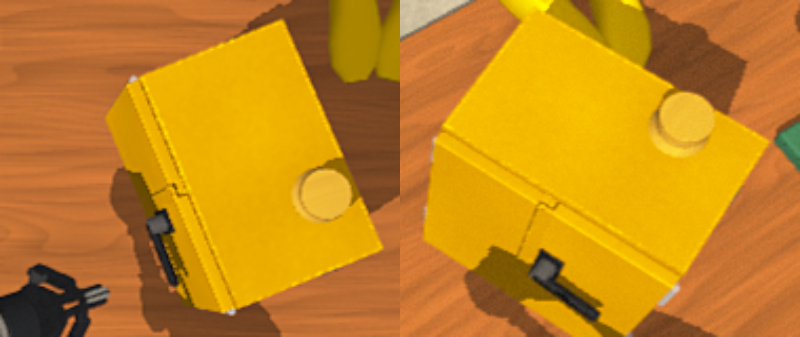

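The picture shows both leaves flush with the step lapped, and the handle level. Next I'll plan the handle press in cabinet axes.

```bash
cat >> h.py <<'E'
C=np.array([[np.cos(P0[2]),-np.sin(P0[2]),0],[np.sin(P0[2]),np.cos(P0[2]),0],[0,0,1]])
def han(phi,r,up=0,x=-.135,ex=0):
    a=np.array([-np.cos(phi),-np.sin(phi)]); s=np.array([-np.sin(phi),np.cos(phi)])
    c=np.array([-.026,.2])+r*a+(.011+up-ex)*s
    return C@[x,c[0]-.0145,c[1]+.0096]+np.r_[P0[:2],0]
def cabpose():
    s=sense(); print("t",round(s["time"],2),"cab tcp",(C.T@(s["eef_pos"]-np.r_[P0[:2],0])).round(4),"F cab",(C.T@s["contact_force"]).round(1),"axes",(C.T@xdir()).round(2).tolist())
E
python3 - <<'E'
from h import *
to(han(0,.068,.025)+C@[-.06,0,.01]); to(han(0,.068,.02)); prev=None
M=xdir()
for f,r in [(0,.068),(.26,.07),(.52,.072),(.79,.074),(1.05,.076),(1.31,.078),(1.571,.08)]:
    p=han(f,r); print(f,"" if prev is None else (M.T@(p-prev)*100).round(2)); prev=p
E
```

```text
tgt [ 0.396 -0.17   0.256] cm: [-2.63 -0.28  5.58]
tgt [ 0.42  -0.225  0.241] cm: [-2.32  1.42 11.52]
0 
0.26 [-0.07 -1.6   0.93]
0.52 [ 0.43 -1.61  0.92]
0.79 [ 0.97 -1.55  0.86]
1.05 [ 1.39 -1.27  0.68]
1.31 [ 1.77 -0.93  0.48]
1.571 [ 2.04 -0.52  0.23]
```

>>> apply_moves(
  motion=[
    [-0.9,-0.1,2,0,0,0.11,1],
    [-0.9,-0.1,2,0,0,0,1],
    [-0.8,0,2,0,0,0,1],
    [0,0.5,1.5,0,0,0,1],
    [0,0.5,1.5,0,0,0,1],
    [0,0,0,0,0,0,1],
  ],
)

```text
time: 9.5
eef_pos: [0.41, -0.2075, 0.2574]
tcp_rot: [0.489, 0.859, 0.125, 0.088]
contact_force: [-0.1, -0.1, -0.6]
grip_width: -0.003
```

Run:
```python
from h import *
cabpose(); to(han(0,.068,.02)); to(han(0,.068));M=xdir();prev=None
for f,r in [(0,.068),(.26,.07),(.52,.072),(.79,.074),(1.05,.076),(1.31,.078),(1.571,.08)]:
    p=han(f,r); print(f,"" if prev is None else (M.T@(p-prev)*100).round(2)); prev=p
```

```text
t 9.5 cab tcp [-0.1547 -0.1106  0.2574] F cab [ 0.  -0.1 -0.6] axes [[0.09, 0.5, 0.86], [1.0, -0.07, -0.07], [0.03, 0.86, -0.51]]
tgt [ 0.42  -0.225  0.241] cm: [ 0.35 -0.47  2.53]
tgt [ 0.42  -0.225  0.221] cm: [ 0.29 -2.19  3.55]
0 
0.26 [-0.3  -1.56  0.95]
0.52 [ 0.2  -1.64  0.94]
0.79 [ 0.75 -1.66  0.89]
1.05 [ 1.2  -1.44  0.71]
1.31 [ 1.62 -1.16  0.5 ]
1.571 [ 1.94 -0.79  0.25]
```

>>> apply_moves(
  motion=[
    [0.1,-0.2,0.9,0,0,0,1],
    [0.1,-0.2,0.9,0,0,0,1],
    [0.1,-0.1,0.7,0,0,0,1],
    [0,-0.6,0.4,0,0,0,1],
    [0,-0.6,0.4,0,0,0,1],
    [0,-0.6,0.3,0,0,0,1],
    [-0.1,-0.6,0.3,0,0,0,1],
    [-0.1,-0.6,0.3,0,0,0,1],
    [-0.1,-0.6,0.3,0,0,0,1],
  ],
)

```text
time: 10.25
eef_pos: [0.419, -0.2274, 0.205]
tcp_rot: [0.486, 0.861, 0.117, 0.093]
contact_force: [0.4, -0.6, 1.8]
grip_width: -0.002
```

Run:
```python
from h import *
cabpose();[to(han(f,r)) for f,r in [(0,.068),(.26,.07),(.52,.072),(.79,.074),(1.05,.076)]]
```

```text
t 10.25 cab tcp [-0.1329 -0.1102  0.205 ] F cab [0.7 0.2 1.8] axes [[0.1, 0.5, 0.86], [0.99, -0.09, -0.07], [0.05, 0.86, -0.51]]
tgt [ 0.42  -0.225  0.221] cm: [ 0.21  1.22 -0.99]
tgt [ 0.417 -0.226  0.202] cm: [-0.12 -0.33 -0.03]
tgt [ 0.42  -0.225  0.183] cm: [ 0.05 -1.98  0.91]
tgt [ 0.427 -0.222  0.165] cm: [ 0.76 -3.65  1.81]
tgt [ 0.439 -0.217  0.149] cm: [ 1.94 -5.11  2.52]
```

>>> apply_moves(
  motion=[
    [0,-0.6,0.2,0,0,0,1],
    [0,-0.6,0.3,0,0,0,1],
    [0.1,-0.6,0.3,0,0,0,1],
    [0.1,-0.6,0.3,0,0,0,1],
    [0.2,-0.6,0.3,0,0,0,1],
    [0.3,-0.6,0.3,0,0,0,1],
    [0.3,-0.6,0.3,0,0,0,1],
    [0.3,-0.5,0.2,0,0,0,1],
    [0.4,-0.5,0.2,0,0,0,1],
  ],
)

```text
time: 11.0
eef_pos: [0.4375, -0.2148, 0.1444]
tcp_rot: [0.488, 0.86, 0.117, 0.094]
contact_force: [-1.3, -0.7, 2.8]
grip_width: -0.003
```

Run:
```python
from h import *
cabpose();[to(han(f,r)) for f,r in [(.79,.074),(1.05,.076),(1.31,.078),(1.571,.08)]]
```

```text
t 11.0 cab tcp [-0.1373 -0.0882  0.1444] F cab [ 0.1 -1.5  2.8] axes [[0.1, 0.5, 0.86], [0.99, -0.09, -0.06], [0.05, 0.86, -0.51]]
tgt [ 0.427 -0.222  0.165] cm: [-1.09  1.98 -0.76]
tgt [ 0.439 -0.217  0.149] cm: [ 0.08  0.52 -0.05]
tgt [ 0.454 -0.21   0.137] cm: [ 1.67 -0.67  0.46]
tgt [ 0.472 -0.203  0.13 ] cm: [ 3.6  -1.5   0.71]
```

>>> apply_moves(
  motion=[
    [0.5,-0.2,0.2,0,0,0,1],
    [0.5,-0.2,0.2,0,0,0,1],
    [0.5,-0.2,0.1,0,0,0,1],
    [0.5,-0.2,0.1,0,0,0,1],
    [0.5,-0.2,0.1,0,0,0,1],
    [0.5,-0.1,0,0,0,0,1],
    [0.5,0,0,0,0,0,1],
    [0.4,0,0,0,0,0,1],
  ],
)

```text
time: 11.67
eef_pos: [0.4752, -0.2026, 0.1253]
tcp_rot: [0.486, 0.862, 0.117, 0.087]
contact_force: [-21.6, 0.4, 8.1]
grip_width: -0.0
```

Run:
```python
from h import *
cabpose();[to(han(f,r)) for f,r in [(1.31,.078),(1.571,.08)]]
```

```text
t 11.67 cab tcp [-0.1338 -0.0487  0.1253] F cab [ -8.8 -19.7   8.1] axes [[0.11, 0.51, 0.86], [0.99, -0.09, -0.08], [0.04, 0.86, -0.51]]
tgt [ 0.454 -0.21   0.137] cm: [-2.21  1.15 -0.53]
tgt [ 0.472 -0.203  0.13 ] cm: [-0.27  0.33 -0.3 ]
```

The tool is at the handle's stop with about 20 N on it. I'll back off.

>>> apply_moves(
  motion=[
    [-0.5,0,0,0,0,0,1],
    [-1,0,-0.5,0,0,0,1],
    [-1,0,-2,0,0,0,1],
    [0,0,-4,0,0,0,1],
    [0,0,-4,0,0,0,1],
    [0,0,-4,0,0,0,1],
    [0,0,0,0,0,0,1],
    [0,0,0,0,0,0,1],
  ],
)

```text
time: 12.33
eef_pos: [0.413, -0.0854, 0.2015]
tcp_rot: [0.484, 0.862, 0.118, 0.089]
contact_force: [0.7, 0.9, -0.1]
grip_width: -0.002
```

Run:
```python
from h import *
import cv2
from workcell import grab_frame
cabpose()
a=grab_frame("top")["img"][115:275,330:520]; b=grab_frame("side")["img"][50:210,330:520]
cv2.imwrite("pics/s3.png",np.hstack([cv2.resize(a,(400,337)),cv2.resize(b,(400,337))]))
```

```text
t 12.33 cab tcp [-0.2661 -0.0603  0.2015] F cab [-0.5  1.  -0.1] axes [[0.11, 0.51, 0.85], [0.99, -0.09, -0.07], [0.04, 0.86, -0.52]]
```

View pics/s3.png

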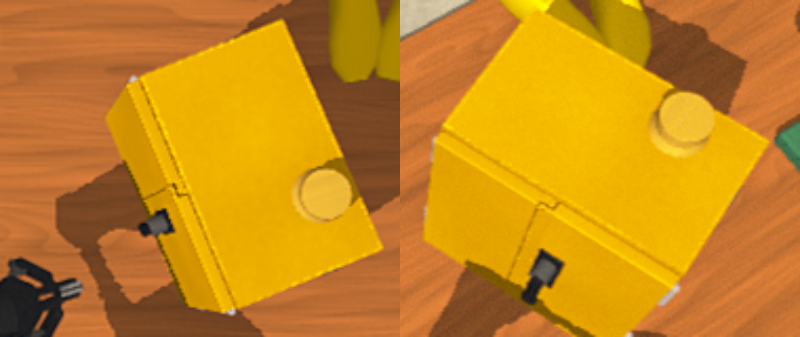

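The arm runs (545,268) to (530,300) in the right-hand view, parallel to the vertical seam, so the handle is straight down. The leaves are flush and the tool is clear.

```bash
python3 -c "
from workcell import *
print(close_job())"
```

```text
the job is handed in; nothing more can be done
None
```

The cabinet is shut and latched, and I handed the job in about 12 s into the 58 s limit; no verdict came back.

- **What I did:** I pushed the rebated leaf home first, then the flanged leaf over it, both slowly with the fingers shut. I then pressed the handle's knob down and round to its stop, which took about 20 N at the end, and backed the tool off.
- **Last checks:** The final pictures show the leaves flush, the flange in the step, the handle parallel to the vertical seam, and the wax tin in place. The tool stands about 0.13 m clear, with only about 1 N of sensor noise.
- **Disagreement:** When the flanged leaf met its stop, the tool read about 3 to 4 mm short of the shut position I had calculated. I put this down to a slight tool tilt and calibration error, because the pictures show the leaf flush and the handle turned all the way.
- **Not checked:** I did not check the shoe, last, pot and brush after the moves, but the tool passed well above them. The tin and bottle inside cannot be seen now that the leaves are shut.

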